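# Close and clamp the culture jar

## Task

The culture jar is loaded; close it up: set the loose lid on the jar with its side eye over the guide post and its flange flush on the rim, then swing the clamp arm over the lid until it is fully against its stop. Then turn the knob on the arm clockwise until you feel it come up tight, so that its sprung foot clamps the lid firmly, but do not force it further; leave the dropper bottle and the marker pen alone.

Things in the scene. Friction and masses are not known exactly. Their poses are not given: they have to be found in the camera images.
- jar: Clear round jar, outer diameter 110, inner 98, rim 68 above the table, fixed on a grey plate (x -70 to 125, y -85 to 85, 10 thick). Origin on the table under the jar's axis, z up. In it two dishes, top at 45. Steel guide post (diameter 11, conical tip) at (0, 70). Steel column (diameter 22, top at 117) of the clamp arm at (95, 0). Place and turn vary.
- post_tip (a point): Top of the guide post, 108 above the table.
- lid: Loose aluminium lid, about 0.25 kg. Origin: centre of its underside, z up. Spigot diameter 92, z 0 to 8 (goes into the jar); flange diameter 116, z 8 to 14 (rests on the rim); round hub diameter 40, z 14 to 40 (grip it; the foot presses on its top). Eye (ring, outer diameter 25, hole 15, z 8 to 20) at (0, 70). Seated, the origin is 60 above the table.
- lid_eye (a point): Centre of the hole of the lid's eye, 14 above the lid's underside.
- swing_arm (a joint): Angle of the clamp arm about the column (rad): 0 is at its stop, over the jar's axis; grows counter-clockwise seen from above as it swings out (starts 1.2 to 1.6). Stays where it is left. Flat aluminium bar 12 wide, 121 to 135 above the table, ending 155 from the column's axis; the knob is 95 from that axis.
- bar_end (a point): Point in the middle of the free end of the arm bar, 143 from the column's axis, 128 above the table; its x axis points along the bar to the column. Pinch the bar here.
- knob (a joint): Turn of the knob (rad), grows clockwise seen from above, range 0 to 4.5, starts 0 to 0.3, stays where it is left; turns freely with 0.07 N m. 1 rad lowers the rubber foot below it 6 mm; the knob keeps its height. The foot (20 across) starts 5 to 13 above a seated hub, set differently each time; on touching, it gives 2.5 mm on a 4 N/mm spring, then the knob is hard to turn: tight.
- knob_grip (a point): Middle of the knob's black grip bar (52 along its x, 14 wide along its y, 24 high: 143 to 167 above the table), on the knob's axis, 155 above the table.
- dropper: Brown dropper bottle, diameter 31, height 72, a bystander; origin under its middle.
- marker: Marker pen 134 x 13 x 15, lying, a bystander; origin under its middle.

How it is judged:
On the way, in this order (a step that is already met when the one before it is completed fails the run):
1. the lid is seated flush on the jar, eye over the post (z of lid in the frame of jar below 0.0625 m and horizontal distance between lid and jar below 0.005 m and horizontal distance between lid_eye and post_tip below 0.005 m and angle between lid's own z axis and vertical below 0.04 rad), for 0.2 s.
2. the clamp arm is against its stop over the lid (value of joint swing_arm below 0.05 rad), for 0.2 s.
At the end, for the whole second after the job is handed in: Lid at rest, seated on the jar (underside under 62.5 mm up, within 5 mm of the jar's axis, level to 0.04 rad), its eye round the post (centres within 5 mm), arm within 0.05 rad of its stop, the foot on the arm pressing on the lid with over 5 N (all of step 1 and value of joint swing_arm below 0.05 rad and linear speed of lid below 0.01 m/s and contact force between swing_arm and lid above 5 N); the robot touches nothing.
It fails at once if the knob is forced: the foot presses on the lid with over 80 N (contact force between swing_arm and lid above 80 N).
It fails at once if the dropper bottle is moved by more than 30 mm or tipped (distance of dropper from where it was at the start of the episode above 0.03 m or angle between dropper's own z axis and vertical above 0.5 rad).
It fails at once if the marker pen is moved by more than 40 mm (distance of marker from where it was at the start of the episode above 0.04 m).
It also fails if it takes over 72 s, if anything falls off the work surface, if the arm or the gripper's body presses on something with over 40 N, if the wrist force passes 120 N, or if a joint passes its speed limit or range.

## Robot

A 6-joint arm with a two-finger parallel gripper is mounted at the origin on a cart in front of the work surface, level with it; the furniture and walls round the work are solid. World frame = base frame: x ahead of the robot, y to its left, z up, the work surface at z = 0. Lengths are in m, angles in rad, forces in N, time in s.
With the tool pointing down it reaches from about 0.275 to 0.85 m from the base axis. Payload 19 kg.
Tool frame: the origin (TCP) lies at the very end of the fingers, on their centre line; the grasp point (between the pads) lies 19 mm behind it; z points along the fingers, y is the line along which they close (so a half turn about z gives the same grasp; the last joint's range is limited). The gripper opens to 85 mm and grips with 20 to 120 N. Pads are 22 mm wide; open, the fingers measure 114 mm over their backs; the gripper's body (76 mm by 85 mm) begins 54 mm behind the grasp point. The pads swing forward as they close: fully open they stand 13 mm farther back than shut.
Start: joints at [-1.442, 0.15, 1.437, -0, 1.554, -0.134], TCP at [0.149, -0.555, 0.231] pointing down, gripper open.
Joint ranges: [-2.8, 2.8], [-0.68, 2.1], [0.12, 2.68], [-1.39, 4.53], [0.16, 2.79], [-2.81, 2.81]. Speed limits (rad/s): [1.89, 1.89, 2.22, 3.01, 3.01, 3.01].

## Interface

Orientations are given as [roll, pitch, yaw] about the fixed x, y, z axes, in that order (R = Rz(yaw) Ry(pitch) Rx(roll)).
In Python, from rig import monitor, optics, hand_in gives the robot as it stands.
- The arm moves only by the shell command python3 -m handwheel 'ROWS' [FORCE]. ROWS is JSON, a list of rows, each an object of numbers: "fingers": the opening, from -1 (shut) to 1 (fully open); "x", "y", "z": the shift along the tool's x, y, z in m; "yaw": the turn about the tool's z in rad. A call has 1 to 12 rows; each row is the pose to reach, as a shift and turn from the pose commanded when the call began, along the tool's axes at that moment; what a row does not reach only later rows make up. A row lasts 1/10 s, in which the tool goes at most 50 mm and 8.59 degrees, less where a joint would pass 70% of its speed; a pose out of reach is approached as far as the arm can. A call with a gripper value outside its range is refused whole. The fingers move at their own pace and stop on an object; FORCE is the grip in N (left out, the last holds). Time passes only in rows, so rows that repeat a pose let the fingers close. It gives the time, the measured TCP pose, the force, the opening and the grip force at its end, in the units of the state.
- monitor.observe(): the state, without advancing time (a new reading comes with each control period).
- optics.grab_frame(name): name is "scene" or "top"; returns (picture, depth): 384x512x3 uint8, red, green, blue; 384x512 float32, m along the optical axis (not along the pixel's ray), 0 where there is no reading.
- optics.calibration(name): a dict with "vfov" (degrees; the focal length in pixels is half the picture's height over the tangent of half this angle, whatever the lens; pixels are square), "cx", "cy" (the principal point, pixels), "dist" ([k1, k2, p1, p2, k3] as OpenCV has them; the pictures are not rectified), "extrinsics" (4x4, takes a point from world to camera coordinates). Camera axes: x right, y down, z forward; pixel columns grow to the right and rows downward; lengths in m; the calibration is good to about 2 mm. A picture is of the moment at which its call begins. calibration takes no time and is no camera call.
- hand_in(): hands the job in; it is judged then, once.
The state is a dict: "time": time; "joints": joint angles; "dq": joint speeds; "joint_torque": joint torques, N m; "tcp_pos": TCP position; "ee_rot": TCP orientation; "force": force on the tool from outside, world axes, zero at the start; "moment": the same for the moment, N m; "width": finger opening in m; "finger_force": force on a finger pad.
Only numpy, scipy, OpenCV 4.12 (cv2) and the standard library are available. Lean on these libraries where they do the work, as an engineer would, in place of code of your own. Each camera call takes 0.05 s, during which the arm holds its last target. There are 200 camera calls.

## Working session

There is one attempt and no reset: what is moved stays moved. The work goes in short steps, Python scripts to look and compute and a shell command to move; the robot and the scene stay as the last step left them, time stands still between calls to the robot, and variables do not carry over. Pictures are saved under pics/ and viewed, at most 10 in all, crops included, and the job is handed in when it is done.

```bash
ls; mkdir -p pics; cat > h.py <<'E'
import numpy as np, cv2
from rig import monitor, optics
def K(n):
    c=optics.calibration(n); f=192/np.tan(np.radians(c['vfov'])/2)
    return np.array([[f,0,c['cx']],[0,f,c['cy']],[0,0,1]]),np.array(c['dist'],float),np.array(c['extrinsics'])
def cloud(n,depth):
    k,d,E=K(n); v,u=np.mgrid[:384,:512]
    p=cv2.undistortPoints(np.stack([u,v],-1).reshape(-1,1,2).astype(float),k,d).reshape(384,512,2)
    P=np.dstack([p*depth[...,None],depth]).reshape(-1,3)
    return ((P-E[:3,3])@E[:3,:3]).reshape(384,512,3)
def onplane(n,uv,z):
    k,d,E=K(n); p=cv2.undistortPoints(np.array(uv,float).reshape(-1,1,2),k,d).reshape(-1,2)
    r=np.c_[p,np.ones(len(p))]@E[:3,:3]; c=-E[:3,:3].T@E[:3,3]
    return c+r*((z-c[2])/r[:,2:])
E
python3 - <<'E'
from h import *
np.set_printoptions(precision=4,suppress=True)
print(monitor.observe())
for n in('scene','top'):
    im,d=optics.grab_frame(n); np.savez(f'{n}0.npz',im=im,d=d); cv2.imwrite(f'pics/{n}0.png',im[...,::-1])
    k,di,E=K(n); print(n,k[0,0],di,-E[:3,:3].T@E[:3,3],E[:3,:3])
E
```

```text
pics
{'time': 0.0, 'joints': array([-1.442 ,  0.151 ,  1.4381, -0.    ,  1.5538, -0.134 ]), 'dq': array([ 0.0002,  0.0011, -0.0006, -0.0003, -0.0017, -0.0013]), 'joint_torque': array([  0.0043, -71.3061, -57.0864,  -0.    ,   0.009 ,  -0.    ]), 'tcp_pos': array([ 0.1493, -0.555 ,  0.2307]), 'ee_rot': array([-3.1404, -0.0001,  0.2628]), 'force': array([-0.1851,  0.5123, -0.0502]), 'moment': array([ 0.0228, -0.014 , -0.0323]), 'finger_force': 0.0, 'width': 0.08526495478850801}
scene 432.8287316725176 [-0.0639  0.      0.      0.      0.    ] [0.0962 0.7529 0.75  ] [[-0.8361 -0.5485  0.0119]
 [-0.3501  0.5167 -0.7813]
 [ 0.4224 -0.6574 -0.624 ]]
top 438.21782065798527 [-0.0859  0.      0.      0.      0.    ] [0.4351 0.1063 0.9629] [[-0.0076 -0.9997 -0.0215]
 [-0.9962  0.0094 -0.0869]
 [ 0.0871  0.0208 -0.996 ]]
```

View pics/scene0.png

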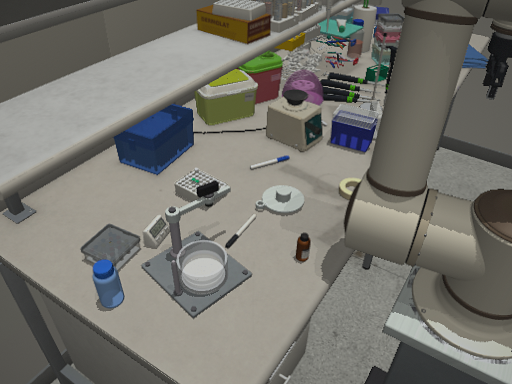

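View pics/top0.png

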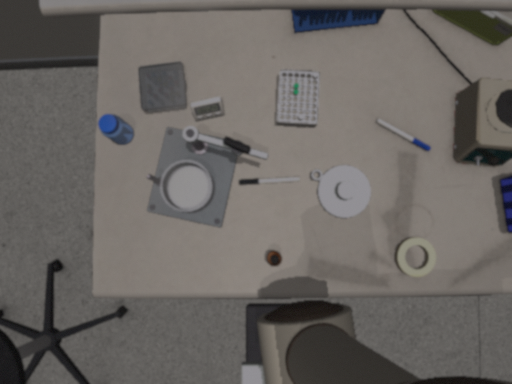

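The scene view shows the jar at (203,265), the post at (177,280), the column at (173,215) with the arm out to (215,190), the lid at (283,198), the dropper at (303,247) and the pen at (240,232). The top view shows the jar at (187,186), post (153,178), column (190,133), knob (238,145), bar end (266,155), lid hub (345,190) and eye (315,176).

```bash
python3 - <<'E'
from h import *
np.set_printoptions(precision=4,suppress=True)
C={}
for n in('scene','top'):
    z=np.load(n+'0.npz'); C[n]=cloud(n,z['d']); 
    big=cv2.resize(z['im'][90:230,130:390] if n=='top' else z['im'][165:315,130:330],None,fx=3,fy=3,interpolation=cv2.INTER_CUBIC) if n=='top' else cv2.resize(z['im'][165:315,130:330],None,fx=4,fy=4,interpolation=cv2.INTER_CUBIC)
    cv2.imwrite(f'pics/{n}0c.png',big[...,::-1])
pt=lambda n,u,v:C[n][v-1:v+2,u-1:u+2].reshape(-1,3)
for n,L in {'top':dict(table=(300,230),hub=(345,190),flange=(330,200),plate=(215,215),col=(190,133),knob=(238,145),end=(262,154),pen=(268,181),drop=(274,257),post=(152,178),shelf=(300,4),eyeL=(315,171)),'scene':dict(hub=(283,195),table=(330,230),pen=(240,232),col=(173,212),knob=(207,188),plate=(230,280))}.items():
    for k,(u,v) in L.items(): print(n,k,np.median(pt(n,u,v),0))
def circ(P):
    x,y=P[:,0],P[:,1];s=np.linalg.lstsq(np.c_[2*x,2*y,np.ones(len(x))],x*x+y*y,rcond=None)[0];return s[:2],np.sqrt(s[2]+s[0]**2+s[1]**2)
for n in C:
    P=C[n].reshape(-1,3)
    for nm,c,lo,hi,r in [('hub',(.42,-.09),.03,.05,.05),('flange',(.42,-.09),.009,.022,.085),('rim',(.43,.26),.06,.08,.08),('col',(.6,.4),0,0,0)]:
        if nm=='hub' or nm=='flange': c=np.median(pt('top',345,190),0)[:2]
        if nm=='rim': c=np.median(pt('top',187,186),0)[:2]
        m=(P[:,2]>lo)&(P[:,2]<hi)&(np.hypot(P[:,0]-c[0],P[:,1]-c[1])<r); Q=P[m]
        if len(Q)>5:
            (cc,R),_=(lambda a:((a[0],a[1]),0))(cv2.minEnclosingCircle((Q[:,:2]*1000).astype(np.float32)))
            print(n,nm,len(Q),'z',np.median(Q[:,2]),'mean',Q[:,:2].mean(0),'encl',cc,R)
    for lo,hi in((.11,.125),(.125,.14),(.14,.175)):
        m=(P[:,2]>lo)&(P[:,2]<hi)&(P[:,0]>.3)&(P[:,0]<.65)&(P[:,1]>.05)&(P[:,1]<.42);Q=P[m]
        if len(Q)>5: print(n,lo,len(Q),cv2.minAreaRect((Q[:,:2]*1000).astype(np.float32)),Q.mean(0))
E
```

```text
top table [ 0.4397  0.0281 -0.0016]
top hub [ 0.5231 -0.0652  0.0382]
top flange [ 0.504  -0.0369  0.0123]
top plate [0.4738 0.2139 0.009 ]
top col [0.625  0.2463 0.1461]
top knob [0.5963 0.1537 0.1669]
top end [0.5847 0.1096 0.134 ]
top pen [0.5471 0.0975 0.0104]
top drop [0.3855 0.0875 0.0727]
top post [0.546  0.3323 0.0933]
top shelf [0.8167 0.0424 0.2671]
top eyeL [ 0.5676 -0.0047  0.0193]
scene hub [ 0.5155 -0.0499  0.0389]
scene table [ 0.3655 -0.0343  0.0014]
scene pen [0.5456 0.1087 0.01  ]
scene col [0.6202 0.254  0.143 ]
scene knob [0.5947 0.1643 0.1625]
scene plate [0.4758 0.248  0.0104]
scene hub 139 z 0.04027639267553356 mean [ 0.5218 -0.0626] encl (524.1997680664062, -65.27059936523438) 21.469541549682617
scene flange 812 z 0.014954988308358154 mean [ 0.5215 -0.0541] encl (532.0870361328125, -57.459869384765625) 69.92583465576172
scene rim 580 z 0.06722279619319366 mean [0.5322 0.2762] encl (535.474365234375, 279.8830871582031) 65.75630187988281
scene 0.11 92 ((599.5628051757812, 185.7894287109375), (168.72410583496094, 17.054790496826172), 73.10773468017578) [0.6057 0.
[... 366 characters left out ...]
234375, -67.04595184326172) 20.213481903076172
top flange 1990 z 0.013851709197339353 mean [ 0.524  -0.0642] encl (531.54150390625, -57.69648361206055) 70.10157775878906
top rim 527 z 0.06712850744431532 mean [0.5331 0.2707] encl (533.5288696289062, 275.639404296875) 62.63603210449219
top 0.11 26 ((603.8114624023438, 178.22677612304688), (165.1732635498047, 26.390409469604492), 74.4167709350586) [0.603  0.2006 0.1228]
top 0.125 414 ((493.6622314453125, 115.61366271972656), (390.1408996582031, 120.20508575439453), 30.829923629760742) [0.5966 0.1791 0.1343]
top 0.14 501 ((485.35699462890625, 128.49143981933594), (391.1418762207031, 99.68702697753906), 29.429828643798828) [0.5733 0.1756 0.1553]
```

View pics/top0c.png

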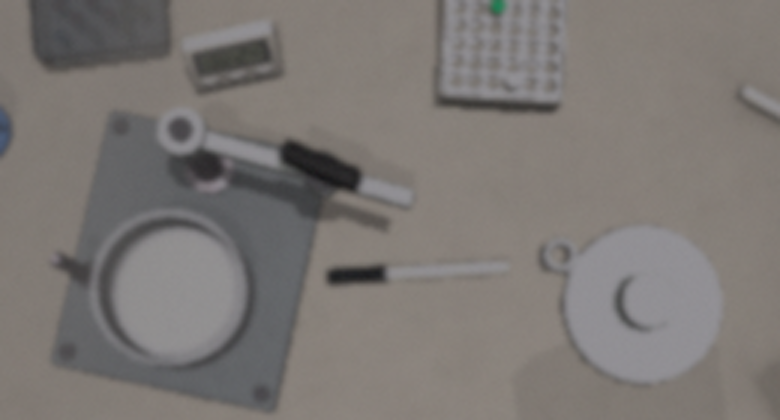

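View pics/scene0c.png

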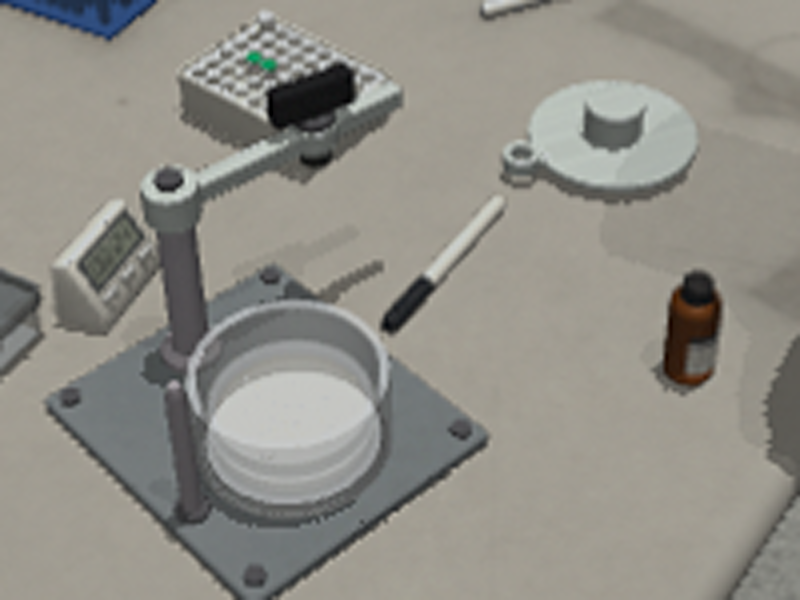

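```bash
cat > meas.py <<'E'
from h import *
from scipy.optimize import least_squares as LS
def tri(a,b):  # a pixel in scene, b in top
    A=[];
    o=[];dd=[]
    for n,p in(('scene',a),('top',b)):
        p0=onplane(n,[p],0.)[0];p1=onplane(n,[p],.3)[0];d=(p1-p0)/np.linalg.norm(p1-p0);o.append(p0);dd.append(d)
    M=[np.eye(3)-np.outer(d,d) for d in dd]
    X=np.linalg.solve(M[0]+M[1],M[0]@o[0]+M[1]@o[1]); return X,[round(float(np.linalg.norm(m@(X-q)))*1e3,1) for m,q in zip(M,o)]
def fitc(Q,r,c0): return LS(lambda c:(np.hypot(Q[:,0]-c[0],Q[:,1]-c[1])-r)*1000,c0,loss='soft_l1').x
E
python3 - <<'E'
from meas import *
np.set_printoptions(precision=4,suppress=True)
S=lambda x,y:(130+(x-1.5)/4,165+(y-1.5)/4); T=lambda x,y:(130+(x-1)/3,90+(y-1)/3)
for k,a,b in[('posttip',S(175,388),T(57,259)),('coltop',S(170,181),T(181,130)),('eye hole',S(519,156),T(559,257)),('hubtop',S(616,103),T(652,303)),('screwA',S(69,398),T(120,124)),('screwC',S(254,576),T(67,351)),('screwD',S(461,429),T(261,393))]:
    print(k,*tri(a,b))
for n in('scene','top'):
    z=np.load(n+'0.npz');P=cloud(n,z['d']).reshape(-1,3)
    m=(P[:,2]>.0635)&(P[:,2]<.074)&(np.hypot(P[:,0]-.533,P[:,1]-.273)<.066);Q=P[m];c=fitc(Q,.052,[.533,.273]);r=np.hypot(*(Q[:,:2]-c).T)
    print(n,'rim',c,len(Q),np.percentile(r,[5,50,95]))
    m=(P[:,2]>.004)&(P[:,2]<.016)&(abs(P[:,0]-.55)<.16)&(abs(P[:,1]-.27)<.13)&(P[:,1]>.15)
    G=np.zeros((384,512),np.uint8);G.reshape(-1)[m]=1
    l,lab,st,_=cv2.connectedComponentsWithStats(cv2.morphologyEx(G,cv2.MORPH_OPEN,np.ones((3,3))));i=1+np.argmax(st[1:,4]);print('plate',cv2.minAreaRect((P[(lab==i).ravel(),:2]*1000).astype(np.float32)))
    m=(P[:,2]>.127)&(P[:,2]<.138)&(P[:,0]>.56)&(P[:,0]<.64)&(P[:,1]>.08)&(P[:,1]<.23);Q=P[m,:2].astype(np.float32)
    print('bar',cv2.fitLine(Q,cv2.DIST_HUBER,0,.01,.01).ravel(), Q[:,1].min())
    m=(P[:,2]>.160)&(P[:,2]<.172)&(P[:,0]>.56)&(P[:,0]<.64)&(P[:,1]>.08)&(P[:,1]<.23);Q=P[m]
    print('knob',len(Q),Q.mean(0),cv2.minAreaRect((Q[:,:2]*1000).astype(np.float32)))
E
```

```text
posttip [0.5492 0.3365 0.1046] [0.7, 0.7]
coltop [0.6263 0.2474 0.142 ] [0.5, 0.5]
eye hole [ 0.5591 -0.006   0.0174] [1.7, 1.7]
hubtop [ 0.5228 -0.069   0.0376] [1.3, 1.3]
screwA [0.6619 0.3157 0.0097] [0.0, 0.0]
screwC [0.4936 0.3531 0.011 ] [0.8, 0.8]
screwD [0.4615 0.2101 0.0112] [0.2, 0.2]
scene rim [0.5328 0.2709] 426 [0.0489 0.0521 0.055 ]
plate ((560.0130615234375, 264.27703857421875), (172.48643493652344, 198.8167266845703), 77.45054626464844)
bar [0.3    0.9539 0.5986 0.1698] 0.09946395
knob 137 [0.5968 0.1603 0.166 ] ((599.1854858398438, 158.38592529296875), (51.987491607666016, 17.934022903442383), 66.0132827758789)
top rim [0.5326 0.2677] 482 [0.0491 0.0521 0.0548]
plate ((559.916259765625, 262.0989074707031), (171.44923400878906, 195.70094299316406), 77.48912811279297)
bar [0.2962 0.9551 0.6003 0.1684] 0.100000754
knob 214 [0.5974 0.1558 0.1662] ((597.985107421875, 156.07228088378906), (52.02779769897461, 14.524171829223633), 66.49992370605469)
```

```bash
cat > go.py <<'E'
import sys,numpy as np
from rig import monitor
from scipy.spatial.transform import Rotation as R
s=monitor.observe(); a=[float(v) for v in sys.argv[1:]]
r=R.from_euler('xyz',s['ee_rot']); d=r.inv().apply(np.array(a[:3])-s['tcp_pos'])
t=(a[3]-s['ee_rot'][2]) if len(a)>3 else 0
print('tool shift',d.round(4),'tool yaw',round(-(np.mod(t+np.pi,2*np.pi)-np.pi),3),'| now',s['tcp_pos'].round(4),s['ee_rot'].round(3),'F',s['force'].round(1),'w',round(s['width'],4),'t',s['time'],'j1,6',s['joints'][[0,5]].round(2))
E
python3 go.py .5232 -.0668 .1 .263
```

```text
tool shift [ 0.4879 -0.3742  0.1312] tool yaw -0.0 | now [ 0.1493 -0.555   0.2308] [-3.14  -0.     0.263] F [-0.1  0.2 -1.2] w 0.0854 t 0.1 j1,6 [-1.44 -0.13]
```

```bash
python3 -m handwheel '[{"x":0.488,"y":-0.374,"z":0.05},{"x":0.488,"y":-0.374,"z":0.05},{"x":0.488,"y":-0.374,"z":0.05},{"x":0.488,"y":-0.374,"z":0.05},{"x":0.488,"y":-0.374,"z":0.05},{"x":0.488,"y":-0.374,"z":0.05},{"x":0.488,"y":-0.374,"z":0.05},{"x":0.488,"y":-0.374,"z":0.05},{"x":0.488,"y":-0.374,"z":0.05},{"x":0.488,"y":-0.374,"z":0.05},{"x":0.488,"y":-0.374,"z":0.05},{"x":0.488,"y":-0.374,"z":0.05}]'; python3 go.py .5232 -.0668 .1 .263
```

```text
tool shift [ 0.4879 -0.3742  0.1312] tool yaw -0.0 | now [ 0.1493 -0.555   0.2308] [-3.14  -0.     0.263] F [-0.1  0.2 -1.2] w 0.0854 t 0.1 j1,6 [-1.44 -0.13]invalid input at $[0]: expected keys fingers, x, y, z, yaw
```

```bash
python3 -m handwheel '[{"fingers":1,"x":0.488,"y":-0.374,"z":0.05,"yaw":0},{"fingers":1,"x":0.488,"y":-0.374,"z":0.05,"yaw":0},{"fingers":1,"x":0.488,"y":-0.374,"z":0.05,"yaw":0},{"fingers":1,"x":0.488,"y":-0.374,"z":0.05,"yaw":0},{"fingers":1,"x":0.488,"y":-0.374,"z":0.05,"yaw":0},{"fingers":1,"x":0.488,"y":-0.374,"z":0.05,"yaw":0},{"fingers":1,"x":0.488,"y":-0.374,"z":0.05,"yaw":0},{"fingers":1,"x":0.488,"y":-0.374,"z":0.05,"yaw":0},{"fingers":1,"x":0.488,"y":-0.374,"z":0.05,"yaw":0},{"fingers":1,"x":0.488,"y":-0.374,"z":0.05,"yaw":0},{"fingers":1,"x":0.488,"y":-0.374,"z":0.05,"yaw":0},{"fingers":1,"x":0.488,"y":-0.374,"z":0.05,"yaw":0}]'; python3 go.py .5232 -.0668 .1 .258
```

```text
time: 1.3
tcp_pos: [0.514, -0.0786, 0.1825]
ee_rot: [-3.142, -0.0, 0.263]
force: [0.7, -1.0, 0.5]
width: 0.085
finger_force: 0.0
tool shift [ 0.0119 -0.009   0.0825] tool yaw 0.005 | now [ 0.514  -0.0786  0.1825] [-3.142 -0.     0.263] F [ 0.7 -1.   0.5] w 0.085 t 1.3 j1,6 [-0.3   1.01]
```

```bash
python3 -m handwheel '[{"fingers":1,"x":0.005,"y":-0.004,"z":0.08,"yaw":0},{"fingers":1,"x":0.005,"y":-0.004,"z":0.08,"yaw":0},{"fingers":1,"x":0.005,"y":-0.004,"z":0.08,"yaw":0},{"fingers":1,"x":0.005,"y":-0.004,"z":0.08,"yaw":0},{"fingers":1,"x":0.005,"y":-0.004,"z":0.08,"yaw":0}]'; python3 go.py .5232 -.0668 .017 .263
```

```text
time: 1.8
tcp_pos: [0.5178, -0.0761, 0.1047]
ee_rot: [3.14, -0.002, 0.262]
force: [-0.0, -1.1, 0.6]
width: 0.0853
finger_force: 0.0
tool shift [ 0.0075 -0.0077  0.0877] tool yaw -0.001 | now [ 0.5178 -0.0761  0.1047] [ 3.14e+00 -2.00e-03  2.62e-01] F [-0.  -1.1  0.6] w 0.0853 t 1.8 j1,6 [-0.29  1.02]
```

```bash
python3 -m handwheel '[{"fingers":1,"x":0.0075,"y":-0.0077,"z":0.04,"yaw":0},{"fingers":1,"x":0.0075,"y":-0.0077,"z":0.06,"yaw":0},{"fingers":1,"x":0.0075,"y":-0.0077,"z":0.075,"yaw":0},{"fingers":1,"x":0.0075,"y":-0.0077,"z":0.085,"yaw":0},{"fingers":1,"x":0.0075,"y":-0.0077,"z":0.085,"yaw":0},{"fingers":1,"x":0.0075,"y":-0.0077,"z":0.085,"yaw":0}]' 40; python3 go.py .5232 -.0668 .017 .263
```

```text
time: 2.4
tcp_pos: [0.5229, -0.0664, 0.0189]
ee_rot: [3.141, -0.001, 0.262]
force: [-0.8, -0.3, 0.6]
width: 0.0854
finger_force: 0.0
tool shift [0.0002 0.0004 0.0019] tool yaw -0.001 | now [ 0.5229 -0.0664  0.0189] [ 3.141e+00 -1.000e-03  2.620e-01] F [-0.8 -0.3  0.6] w 0.0854 t 2.4 j1,6 [-0.27  1.04]
```

```bash
python3 -m handwheel '[{"fingers":-1,"x":0,"y":0,"z":0,"yaw":0},{"fingers":-1,"x":0,"y":0,"z":0,"yaw":0},{"fingers":-1,"x":0,"y":0,"z":0,"yaw":0},{"fingers":-1,"x":0,"y":0,"z":0,"yaw":0},{"fingers":-1,"x":0,"y":0,"z":0,"yaw":0},{"fingers":-1,"x":0,"y":0,"z":0,"yaw":0},{"fingers":-1,"x":0,"y":0,"z":0,"yaw":0},{"fingers":-1,"x":0,"y":0,"z":0,"yaw":0}]' 60; python3 go.py .5232 -.0668 .017 .263
```

```text
time: 3.2
tcp_pos: [0.5225, -0.0662, 0.0186]
ee_rot: [3.141, -0.001, 0.263]
force: [-4.6, -0.4, 12.9]
width: 0.0381
finger_force: 59.3
tool shift [0.0005 0.0008 0.0016] tool yaw -0.0 | now [ 0.5225 -0.0662  0.0186] [ 3.141e+00 -1.000e-03  2.630e-01] F [-4.6 -0.4 12.9] w 0.0381 t 3.2 j1,6 [-0.27  1.04]
```

```bash
python3 go.py .44 .1 .145; python3 go.py .44 .269 .145 .572; python3 go.py .533 .269 .145 .572
```

```text
tool shift [-0.0364 -0.1819 -0.1265] tool yaw -0.0 | now [ 0.5225 -0.0662  0.0186] [ 3.141e+00 -1.000e-03  2.630e-01] F [-4.6 -0.4 12.9] w 0.0381 t 3.2 j1,6 [-0.27  1.04]
tool shift [ 0.0075 -0.3451 -0.1266] tool yaw -0.309 | now [ 0.5225 -0.0662  0.0186] [ 3.141e+00 -1.000e-03  2.630e-01] F [-4.6 -0.4 12.9] w 0.0381 t 3.2 j1,6 [-0.27  1.04]
tool shift [ 0.0973 -0.3209 -0.1265] tool yaw -0.309 | now [ 0.5225 -0.0662  0.0186] [ 3.141e+00 -1.000e-03  2.630e-01] F [-4.6 -0.4 12.9] w 0.0381 t 3.2 j1,6 [-0.27  1.04]
```

```bash
python3 -m handwheel '[{"fingers":-1,"x":0,"y":0,"z":-0.02,"yaw":0},{"fingers":-1,"x":0,"y":0,"z":-0.05,"yaw":0},{"fingers":-1,"x":0,"y":0,"z":-0.09,"yaw":0},{"fingers":-1,"x":0,"y":0,"z":-0.127,"yaw":0},{"fingers":-1,"x":-0.01,"y":-0.04,"z":-0.127,"yaw":0},{"fingers":-1,"x":-0.018,"y":-0.085,"z":-0.127,"yaw":0},{"fingers":-1,"x":-0.028,"y":-0.13,"z":-0.127,"yaw":0},{"fingers":-1,"x":-0.036,"y":-0.17,"z":-0.127,"yaw":-0.05}]'; python3 go.py .44 .269 .145 .572
```

```text
time: 4.0
tcp_pos: [0.4419, 0.0902, 0.1447]
ee_rot: [-3.141, -0.0, 0.313]
force: [1.3, 0.9, -1.4]
width: 0.0378
finger_force: 61.2
tool shift [ 0.0531 -0.1708 -0.0002] tool yaw -0.259 | now [0.4419 0.0902 0.1447] [-3.141 -0.     0.313] F [ 1.3  0.9 -1.4] w 0.0378 t 4.0 j1,6 [0.03 1.29]
```

```bash
python3 -m handwheel '[{"fingers":-1,"x":0.013,"y":-0.04,"z":0,"yaw":-0.08},{"fingers":-1,"x":0.027,"y":-0.085,"z":0,"yaw":-0.16},{"fingers":-1,"x":0.04,"y":-0.13,"z":0,"yaw":-0.24},{"fingers":-1,"x":0.053,"y":-0.171,"z":0,"yaw":-0.259},{"fingers":-1,"x":0.053,"y":-0.171,"z":0,"yaw":-0.259},{"fingers":-1,"x":0.053,"y":-0.171,"z":0,"yaw":-0.259},{"fingers":-1,"x":0.053,"y":-0.171,"z":0,"yaw":-0.259}]'; python3 go.py .533 .269 .145 .572
python3 - <<'E'
from h import *
for n in('scene','top'):
    im,d=optics.grab_frame(n);np.savez(n+'1.npz',im=im,d=d)
    cv2.imwrite(f'pics/{n}1.png',cv2.resize(im[110:310,130:330] if n=='scene' else im[90:290,100:300],None,fx=3,fy=3,interpolation=cv2.INTER_CUBIC)[...,::-1])
a,b=[cv2.imread(f'pics/{n}1.png') for n in('scene','top')]
cv2.imwrite('pics/both1.png',np.hstack([a[:,:400],b[:,:400]]))
E
```

```text
time: 4.7
tcp_pos: [0.4411, 0.2671, 0.1446]
ee_rot: [3.142, 0.0, 0.571]
force: [0.0, 0.1, -2.2]
width: 0.0375
finger_force: 61.3
tool shift [ 0.0784  0.0481 -0.0004] tool yaw -0.001 | now [0.4411 0.2671 0.1446] [3.142 0.    0.571] F [ 0.   0.1 -2.2] w 0.0375 t 4.7 j1,6 [0.4  1.39]
```

View pics/both1.png

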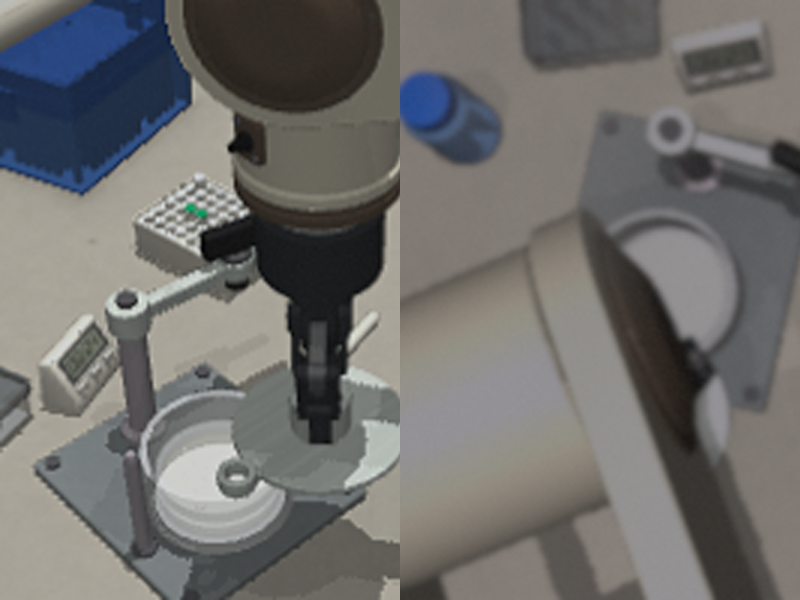

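The scene half shows the lid held level, with the eye hole at crop (236,477) and post tip at (131,457). The arm hides the lid from the top camera, so I'll compare eye and post in the scene view.

```bash
python3 - <<'E'
from meas import *
np.set_printoptions(precision=4,suppress=True)
print('eye',onplane('scene',[(130+235/3,110+476/3)],.146),'post',onplane('scene',[(130+131/3,110+455/3),(173.4,261.6)],.108))
z=np.load('scene1.npz');P=cloud('scene',z['d']).reshape(-1,3)
m=(P[:,2]>.130)&(P[:,2]<.152)&(np.hypot(P[:,0]-.441,P[:,1]-.267)<.056)&(np.hypot(P[:,0]-.441,P[:,1]-.267)>.03);Q=P[m]
A=np.c_[Q[:,:2]-[.441,.267],np.ones(len(Q))];s=LS(lambda s:(A@s-Q[:,2])*1000,[0,0,.14],loss='soft_l1').x;print('plane',s,len(Q))
m=(P[:,2]>.134)&(P[:,2]<.150)&(np.hypot(P[:,0]-.441,P[:,1]-.267)<.085);Q=P[m]
G=np.zeros((384,512),np.uint8);G.reshape(-1)[m]=1
# boundary circle of flange
ct=max(cv2.findContours(G,0,1)[0],key=len)[:,0];B=cloud('scene',z['d'])[ct[:,1],ct[:,0]]
c=[.441,.267]
for _ in range(3):
    r=np.hypot(B[:,0]-c[0],B[:,1]-c[1]); Bs=B[abs(r-.058)<.006]; c=fitc(Bs,.0575,c)
print('flange centre',c,len(Bs))
E
```

```text
eye [[0.4555 0.3405 0.146 ]] post [[0.547  0.3387 0.108 ]
 [0.5476 0.3388 0.108 ]]
plane [-0.0007 -0.001   0.1407] 1150
flange centre [0.4418 0.2687] 124
```

```bash
python3 -m handwheel '[{"fingers":-1,"x":0.03,"y":0.019,"z":0,"yaw":0},{"fingers":-1,"x":0.06,"y":0.037,"z":0,"yaw":0},{"fingers":-1,"x":0.0775,"y":0.0477,"z":0,"yaw":0},{"fingers":-1,"x":0.0775,"y":0.0477,"z":0,"yaw":0},{"fingers":-1,"x":0.0775,"y":0.0477,"z":0.02,"yaw":0},{"fingers":-1,"x":0.0775,"y":0.0477,"z":0.02,"yaw":0},{"fingers":-1,"x":0.0775,"y":0.0477,"z":0.02,"yaw":0}]'; python3 go.py .532 .2688 .0786 .572
python3 - <<'E'
from h import *
im,d=optics.grab_frame('scene');np.savez('scene2.npz',im=im,d=d)
cv2.imwrite('pics/s2.png',cv2.resize(im[180:300,130:260],None,fx=5,fy=5,interpolation=cv2.INTER_CUBIC)[...,::-1])
E
```

```text
time: 5.5
tcp_pos: [0.5317, 0.269, 0.125]
ee_rot: [-3.141, 0.001, 0.571]
force: [0.2, 0.6, -2.7]
width: 0.038
finger_force: 61.3
tool shift [0.0001 0.0003 0.0464] tool yaw -0.001 | now [0.5317 0.269  0.125 ] [-3.141e+00  1.000e-03  5.710e-01] F [ 0.2  0.6 -2.7] w 0.038 t 5.5 j1,6 [0.34 1.34]
```

View pics/s2.png

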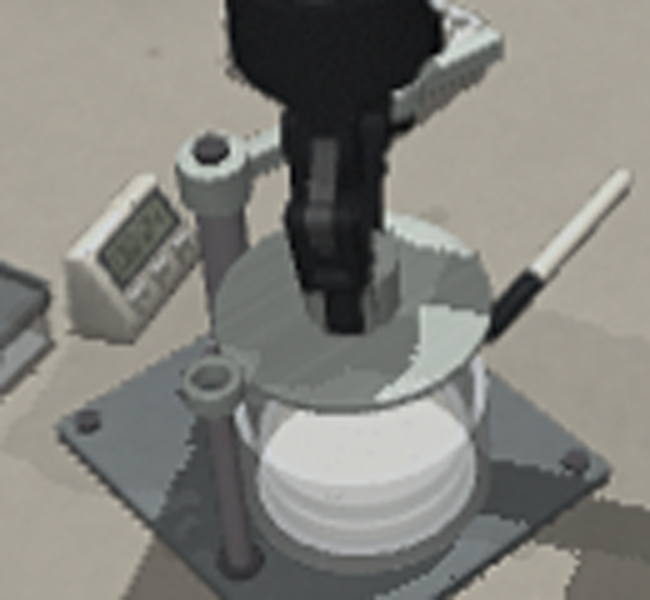

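```bash
python3 - <<'E'
from meas import *
np.set_printoptions(precision=4,suppress=True)
for z in(.126,.122): print('eye',z,onplane('scene',[(130+211/5,180+375/5)],z))
k,d,E=K('scene')
for z in(.126,.122): print(cv2.projectPoints(np.array([.5475,.3388,z]),cv2.Rodrigues(E[:3,:3])[0],E[:3,3],k,d)[0].ravel()*1)
# dark hole / ring contour: automatic ring ellipse via depth
z=np.load('scene2.npz');C=cloud('scene',z['d'])
P=C.reshape(-1,3);m=(P[:,2]>.1225)&(P[:,2]<.131)&(np.hypot(P[:,0]-.547,P[:,1]-.338)<.018);Q=P[m];print(len(Q),Q.mean(0),cv2.minEnclosingCircle((Q[:,:2]*1000).astype(np.float32)))
m=(P[:,2]>.114)&(P[:,2]<.130)&(np.hypot(P[:,0]-.532,P[:,1]-.269)<.07);G=np.zeros((384,512),np.uint8);G.reshape(-1)[m]=1
ct=max(cv2.findContours(G,0,1)[0],key=len)[:,0];B=C[ct[:,1],ct[:,0]];c=[.532,.269]
for _ in range(3):
    r=np.hypot(B[:,0]-c[0],B[:,1]-c[1]);Bs=B[abs(r-.058)<.006];c=fitc(Bs,.0575,c)
print('flange',c,len(Bs))
E
```

```text
eye 0.126 [[0.5486 0.3384 0.126 ]]
eye 0.122 [[0.5515 0.3357 0.122 ]]
[172.5019 255.3573]
[172.7145 256.761 ]
83 [0.5478 0.3401 0.126 ] ((548.8531494140625, 339.260498046875), 12.997187614440918)
flange [0.5326 0.2711] 120
```

```bash
python3 -m handwheel '[{"fingers":-1,"x":0,"y":0,"z":0.005,"yaw":-0.012},{"fingers":-1,"x":0,"y":0,"z":0.012,"yaw":-0.012},{"fingers":-1,"x":0,"y":0,"z":0.020,"yaw":-0.012},{"fingers":-1,"x":0,"y":0,"z":0.028,"yaw":-0.012},{"fingers":-1,"x":0,"y":0,"z":0.034,"yaw":-0.012},{"fingers":-1,"x":0,"y":0,"z":0.036,"yaw":-0.012},{"fingers":-1,"x":0,"y":0,"z":0.036,"yaw":-0.012}]'; python3 go.py .532 .2688 .0786 .584
```

```text
time: 6.25
tcp_pos: [0.532, 0.2695, 0.0883]
ee_rot: [-3.141, 0.001, 0.584]
force: [0.1, -0.2, -2.8]
width: 0.038
finger_force: 61.3
tool shift [-0.0004  0.0006  0.0097] tool yaw -0.0 | now [0.532  0.2695 0.0883] [-3.141e+00  1.000e-03  5.840e-01] F [ 0.1 -0.2 -2.8] w 0.038 t 6.25 j1,6 [0.34 1.33]
```

```bash
python3 -m handwheel '[{"fingers":-1,"x":0,"y":0,"z":0.003,"yaw":0},{"fingers":-1,"x":0,"y":0,"z":0.006,"yaw":0},{"fingers":-1,"x":0,"y":0,"z":0.0085,"yaw":0},{"fingers":-1,"x":0,"y":0,"z":0.0095,"yaw":0},{"fingers":-1,"x":0,"y":0,"z":0.0095,"yaw":0}]'; python3 go.py .532 .2688 .0786 .584
```

```text
time: 6.75
tcp_pos: [0.532, 0.2695, 0.079]
ee_rot: [-3.141, 0.0, 0.584]
force: [-0.3, -0.0, -1.5]
width: 0.0377
finger_force: 61.3
tool shift [-0.0004  0.0006  0.0004] tool yaw -0.0 | now [0.532  0.2695 0.079 ] [-3.141  0.     0.584] F [-0.3 -0.  -1.5] w 0.0377 t 6.75 j1,6 [0.34 1.33]
```

Force is only changing slightly; go 2 mm further and watch for contact.

```bash
python3 -m handwheel '[{"fingers":-1,"x":0,"y":0,"z":0.001,"yaw":0},{"fingers":-1,"x":0,"y":0,"z":0.001,"yaw":0}]';  python3 -m handwheel '[{"fingers":-1,"x":0,"y":0,"z":0.0007,"yaw":0},{"fingers":-1,"x":0,"y":0,"z":0.0007,"yaw":0}]'
```

```text
time: 6.95
tcp_pos: [0.5322, 0.2696, 0.0786]
ee_rot: [3.142, -0.001, 0.584]
force: [-1.7, -0.1, 3.5]
width: 0.0375
finger_force: 61.7
time: 7.15
tcp_pos: [0.5323, 0.2696, 0.0786]
ee_rot: [3.141, -0.001, 0.584]
force: [-5.6, -2.9, 11.1]
width: 0.0379
finger_force: 62.8
```

```bash
python3 -m handwheel '[{"fingers":0.6,"x":0,"y":0,"z":-0.001,"yaw":0},{"fingers":0.6,"x":0,"y":0,"z":-0.001,"yaw":0},{"fingers":0.6,"x":0,"y":0,"z":-0.001,"yaw":0},{"fingers":0.6,"x":0,"y":0,"z":-0.001,"yaw":0},{"fingers":0.6,"x":0,"y":0,"z":-0.02,"yaw":0},{"fingers":0.6,"x":0,"y":0,"z":-0.06,"yaw":0},{"fingers":0.6,"x":0,"y":0,"z":-0.1,"yaw":0},{"fingers":0.6,"x":0,"y":0,"z":-0.14,"yaw":0},{"fingers":0.6,"x":0,"y":0,"z":-0.14,"yaw":0}]'; python3 go.py .583 .112 .219 1.269
```

```text
time: 8.05
tcp_pos: [0.5337, 0.2701, 0.2233]
ee_rot: [3.14, -0.008, 0.584]
force: [-0.0, -0.2, -0.7]
width: 0.0685
finger_force: 0.0
tool shift [-0.0461  0.1591  0.0042] tool yaw -0.685 | now [0.5337 0.2701 0.2233] [ 3.14  -0.008  0.584] F [-0.  -0.2 -0.7] w 0.0685 t 8.05 j1,6 [0.34 1.33]
```

```bash
python3 -m handwheel '[{"fingers":0.6,"x":-0.015,"y":0.05,"z":0,"yaw":-0.14},{"fingers":0.6,"x":-0.03,"y":0.1,"z":0,"yaw":-0.28},{"fingers":0.6,"x":-0.046,"y":0.159,"z":0,"yaw":-0.42},{"fingers":0.6,"x":-0.046,"y":0.159,"z":0,"yaw":-0.56},{"fingers":0.6,"x":-0.046,"y":0.159,"z":0,"yaw":-0.685},{"fingers":0.6,"x":-0.046,"y":0.159,"z":0,"yaw":-0.685},{"fingers":0.6,"x":-0.046,"y":0.159,"z":0,"yaw":-0.685}]'; python3 go.py .583 .112 .109 1.269
python3 - <<'E'
from meas import *
np.set_printoptions(precision=4,suppress=True)
I=[]
for n in('scene','top'):
    im,d=optics.grab_frame(n);P=cloud(n,d).reshape(-1,3)
    m=(P[:,2]>.095)&(P[:,2]<.106)&(np.hypot(P[:,0]-.533,P[:,1]-.27)<.03);Q=P[m];print(n,len(Q),Q.mean(0) if len(Q) else 0, cv2.minEnclosingCircle((Q[:,:2]*1000).astype(np.float32)) if len(Q) else 0)
    m=(P[:,2]>.067)&(P[:,2]<.082)&(np.hypot(P[:,0]-.533,P[:,1]-.27)<.055);Q=P[m];A=np.c_[Q[:,:2]-[.533,.27],np.ones(len(Q))];print('flange plane',LS(lambda s:(A@s-Q[:,2])*1000,[0,0,.074],loss='soft_l1').x,len(Q))
    c=im[160:300,130:250] if n=='scene' else im[90:230,130:250];I.append(cv2.resize(c,None,fx=3.3,fy=3.3,interpolation=cv2.INTER_CUBIC))
cv2.imwrite('pics/b3.png',np.hstack(I)[...,::-1])
E
```

```text
time: 8.75
tcp_pos: [0.5812, 0.1118, 0.2172]
ee_rot: [-3.141, -0.0, 1.265]
force: [-0.0, 0.1, 0.3]
width: 0.0685
finger_force: 0.0
tool shift [0.0007 0.0017 0.1082] tool yaw -0.004 | now [0.5812 0.1118 0.2172] [-3.141 -0.     1.265] F [-0.   0.1  0.3] w 0.0685 t 8.75 j1,6 [0.06 0.37]
scene 228 [0.5318 0.2731 0.1003] ((533.903076171875, 271.7113037109375), 21.009056091308594)
flange plane [ 0.0003 -0.0004  0.0748] 1212
top 129 [0.5314 0.2791 0.0997] ((531.6729736328125, 274.1942138671875), 18.962106704711914)
flange plane [-0.0009 -0.0098  0.074 ] 800
```

View pics/b3.png

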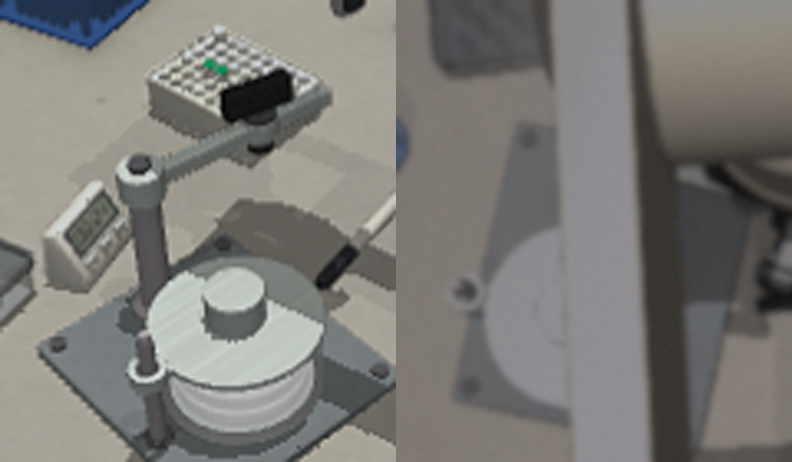

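The lid is seated: hub top at 100 mm, flange level, eye ring around the post at crop (145,370). Next, the bar.

```bash
python3 -m handwheel '[{"fingers":0.2,"x":0.0007,"y":0.0017,"z":0.03,"yaw":0},{"fingers":0.0,"x":0.0007,"y":0.0017,"z":0.06,"yaw":0},{"fingers":0.0,"x":0.0007,"y":0.0017,"z":0.09,"yaw":0},{"fingers":0,"x":0.0007,"y":0.0017,"z":0.107,"yaw":0},{"fingers":0,"x":0.0007,"y":0.0017,"z":0.107,"yaw":0},{"fingers":-0.6,"x":0.0007,"y":0.0017,"z":0.107,"yaw":0},{"fingers":-0.6,"x":0.0007,"y":0.0017,"z":0.107,"yaw":0},{"fingers":-0.6,"x":0.0007,"y":0.0017,"z":0.107,"yaw":0},{"fingers":-0.6,"x":0.0007,"y":0.0017,"z":0.107,"yaw":0}]' 20
python3 go.py .583 .112 .109 1.269
python3 - <<'E'
# arc offsets in the tool frame at start: column at +x(tool) 0.143; tool x towards column
import numpy as np
r=.143
for i in range(1,13):
    a=i*1.487/12  # clockwise from above = positive about tool z
    # position relative to column in tool frame: (-r,0) rotated by a about tool z
    print(i,round(a,3),(r-r*np.cos(a)).round(4),(-r*np.sin(a)).round(4))
E
```

```text
time: 9.75
tcp_pos: [0.5835, 0.1118, 0.1113]
ee_rot: [3.141, -0.001, 1.269]
force: [-0.5, 0.9, 0.1]
width: 0.0169
finger_force: 0.0
tool shift [ 0.0001 -0.0005  0.0023] tool yaw -0.0 | now [0.5835 0.1118 0.1113] [ 3.141e+00 -1.000e-03  1.269e+00] F [-0.5  0.9  0.1] w 0.0169 t 9.75 j1,6 [0.06 0.36]
1 0.124 0.0011 -0.0177
2 0.248 0.0044 -0.0351
3 0.372 0.0098 -0.0519
4 0.496 0.0172 -0.068
5 0.62 0.0266 -0.083
6 0.744 0.0377 -0.0968
7 0.867 0.0505 -0.1091
8 0.991 0.0647 -0.1197
9 1.115 0.0801 -0.1284
10 1.239 0.0964 -0.1352
11 1.363 0.1135 -0.1399
12 1.487 0.131 -0.1425
```

```bash
python3 -m handwheel '[{"fingers":-0.6,"x":0.0011,"y":-0.0177,"z":0,"yaw":0.124},{"fingers":-0.6,"x":0.0044,"y":-0.0351,"z":0,"yaw":0.248},{"fingers":-0.6,"x":0.0098,"y":-0.0519,"z":0,"yaw":0.372},{"fingers":-0.6,"x":0.0172,"y":-0.068,"z":0,"yaw":0.496},{"fingers":-0.6,"x":0.0266,"y":-0.083,"z":0,"yaw":0.62},{"fingers":-0.6,"x":0.0377,"y":-0.0968,"z":0,"yaw":0.744},{"fingers":-0.6,"x":0.0505,"y":-0.1091,"z":0,"yaw":0.867},{"fingers":-0.6,"x":0.0647,"y":-0.1197,"z":0,"yaw":0.991},{"fingers":-0.6,"x":0.0801,"y":-0.1284,"z":0,"yaw":1.115},{"fingers":-0.6,"x":0.0964,"y":-0.1352,"z":0,"yaw":1.239},{"fingers":-0.6,"x":0.1135,"y":-0.1399,"z":0,"yaw":1.363},{"fingers":-0.6,"x":0.1135,"y":-0.1399,"z":0,"yaw":1.363}]'; python3 go.py .486 .2794 .111 -.218
```

```text
time: 10.95
tcp_pos: [0.4834, 0.2631, 0.1109]
ee_rot: [-3.141, -0.0, -0.096]
force: [-1.2, -0.9, -0.1]
width: 0.0172
finger_force: 0.0
tool shift [ 0.0011 -0.0164 -0.0001] tool yaw 0.122 | now [0.4834 0.2631 0.1109] [-3.141 -0.    -0.096] F [-1.2 -0.9 -0.1] w 0.0172 t 10.95 j1,6 [0.36 2.03]
```

```bash
python3 -m handwheel '[{"fingers":-0.6,"x":0.0005,"y":-0.009,"z":0,"yaw":0.06},{"fingers":-0.6,"x":0.0011,"y":-0.0164,"z":0,"yaw":0.122},{"fingers":-0.6,"x":0.0011,"y":-0.0164,"z":0,"yaw":0.122}]'; python3 -m handwheel '[{"fingers":-0.6,"x":0,"y":-0.002,"z":0,"yaw":0},{"fingers":-0.6,"x":0,"y":-0.002,"z":0,"yaw":0}]'; python3 -m handwheel '[{"fingers":-0.6,"x":0,"y":-0.001,"z":0,"yaw":0},{"fingers":-0.6,"x":0,"y":-0.001,"z":0,"yaw":0}]'
```

```text
time: 11.25
tcp_pos: [0.4862, 0.2779, 0.1107]
ee_rot: [-3.141, -0.0, -0.214]
force: [0.2, -0.9, -0.3]
width: 0.017
finger_force: 0.0
time: 11.45
tcp_pos: [0.4865, 0.2795, 0.1106]
ee_rot: [-3.142, 0.0, -0.214]
force: [0.3, -0.0, -0.7]
width: 0.0171
finger_force: 0.0
time: 11.65
tcp_pos: [0.4867, 0.2807, 0.1106]
ee_rot: [-3.141, -0.0, -0.216]
force: [-0.1, -0.4, 1.0]
width: 0.017
finger_force: 0.4
```

```bash
python3 -m handwheel '[{"fingers":-0.6,"x":0,"y":-0.0015,"z":0,"yaw":0},{"fingers":-0.6,"x":0,"y":-0.0015,"z":0,"yaw":0}]'; python3 -m handwheel '[{"fingers":-0.6,"x":0,"y":-0.0015,"z":0,"yaw":0},{"fingers":-0.6,"x":0,"y":-0.0015,"z":0,"yaw":0}]'
```

```text
time: 11.85
tcp_pos: [0.4869, 0.2818, 0.1105]
ee_rot: [3.141, 0.0, -0.216]
force: [-1.9, -5.4, 2.8]
width: 0.0169
finger_force: 3.1
time: 12.05
tcp_pos: [0.487, 0.2821, 0.1105]
ee_rot: [3.138, 0.001, -0.216]
force: [-5.2, -17.5, 6.7]
width: 0.0169
finger_force: 9.6
```

Firm against the stop (17 N). Release, lift, and clear the view while turning the wrist for the knob.

```bash
python3 -m handwheel '[{"fingers":-0.3,"x":0,"y":0.003,"z":0,"yaw":0},{"fingers":-0.3,"x":0,"y":0.003,"z":0,"yaw":0},{"fingers":-0.3,"x":0,"y":0.003,"z":-0.03,"yaw":0},{"fingers":-0.3,"x":0,"y":0.003,"z":-0.07,"yaw":0},{"fingers":-0.3,"x":0,"y":0.003,"z":-0.11,"yaw":0},{"fingers":0,"x":0.02,"y":0.05,"z":-0.12,"yaw":-0.14},{"fingers":0,"x":0.04,"y":0.1,"z":-0.12,"yaw":-0.28},{"fingers":0,"x":0.05,"y":0.15,"z":-0.12,"yaw":-0.42},{"fingers":0,"x":0.05,"y":0.173,"z":-0.12,"yaw":-0.56},{"fingers":0,"x":0.05,"y":0.173,"z":-0.12,"yaw":-0.7},{"fingers":0,"x":0.05,"y":0.173,"z":-0.12,"yaw":-0.84},{"fingers":0,"x":0.05,"y":0.173,"z":-0.12,"yaw":-0.98}]'
python3 -m handwheel '[{"fingers":0,"x":0,"y":0,"z":0,"yaw":-0.14},{"fingers":0,"x":0,"y":0,"z":0,"yaw":-0.28},{"fingers":0,"x":0,"y":0,"z":0,"yaw":-0.42},{"fingers":0,"x":0,"y":0,"z":0,"yaw":-0.56},{"fingers":0,"x":0,"y":0,"z":0,"yaw":-0.7},{"fingers":0,"x":0,"y":0,"z":0,"yaw":-0.84},{"fingers":0,"x":0,"y":0,"z":0,"yaw":-0.98},{"fingers":0,"x":0,"y":0,"z":0,"yaw":-1.12},{"fingers":0,"x":0,"y":0,"z":0,"yaw":-1.26},{"fingers":0,"x":0,"y":0,"z":0,"yaw":-1.4},{"fingers":0,"x":0,"y":0,"z":0,"yaw":-1.54},{"fingers":0,"x":0,"y":0,"z":0,"yaw":-1.68}]'
python3 - <<'E'
from meas import *
np.set_printoptions(precision=4,suppress=True)
I=[]
for n in('scene','top'):
    im,d=optics.grab_frame(n);np.savez(n+'4.npz',im=im,d=d);P=cloud(n,d).reshape(-1,3)
    near=np.hypot(P[:,0]-.533,P[:,1]-.27)<.035
    Q=P[(P[:,2]>.159)&(P[:,2]<.174)&near]
    if len(Q)>5: print(n,'knob',len(Q),Q.mean(0),cv2.minAreaRect((Q[:,:2]*1000).astype(np.float32)))
    Q=P[(P[:,2]>.130)&(P[:,2]<.139)&(P[:,0]<.6)&(P[:,0]>.46)&(abs(P[:,1]-.27)<.04)]
    if len(Q)>5: print('bar',len(Q),cv2.fitLine(Q[:,:2].astype(np.float32),cv2.DIST_HUBER,0,.01,.01).ravel())
    c=im[160:300,130:250] if n=='scene' else im[90:230,130:250];I.append(cv2.resize(c,None,fx=3.3,fy=3.3,interpolation=cv2.INTER_CUBIC))
cv2.imwrite('pics/b4.png',np.hstack(I)[...,::-1])
E
python3 go.py .533 .269 .23 2.81
```

```text
time: 13.25
tcp_pos: [0.4991, 0.1037, 0.2307]
ee_rot: [3.142, -0.001, 0.761]
force: [0.4, -0.3, 0.3]
width: 0.0428
finger_force: 0.0
time: 14.45
tcp_pos: [0.4991, 0.1043, 0.2306]
ee_rot: [3.141, -0.0, 2.441]
force: [0.3, 0.5, -0.6]
width: 0.0428
finger_force: 0.0
scene knob 161 [0.5312 0.2723 0.1662] ((533.267822265625, 270.5625915527344), (13.860601425170898, 52.47056579589844), 71.00042724609375)
bar 255 [ 0.9763 -0.2164  0.545   0.2702]
top knob 106 [0.5219 0.2726 0.1664] ((526.036376953125, 270.5186462402344), (14.335418701171875, 36.55793380737305), 70.28093719482422)
bar 123 [ 0.9592 -0.2827  0.4927  0.2763]
tool shift [0.0807 0.1476 0.0006] tool yaw -0.372 | now [0.4991 0.1043 0.2306] [ 3.141 -0.     2.438] F [-0.   1.3 -0.3] w 0.0426 t 14.55 j1,6 [ 0.05 -0.81]
```

View pics/b4.png

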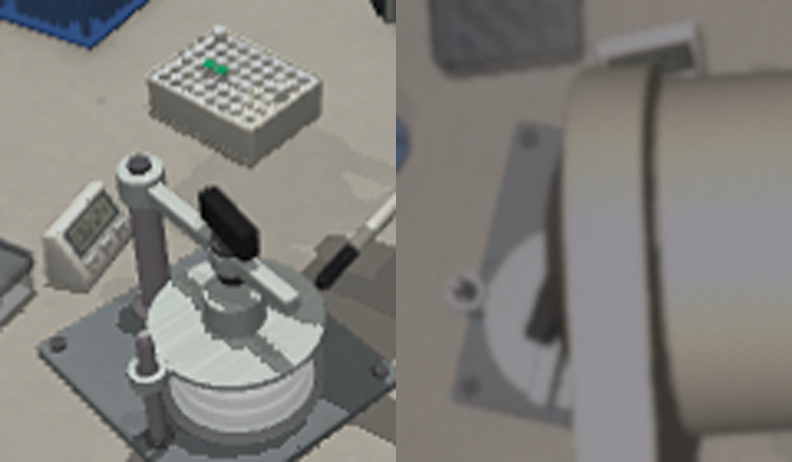

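```bash
python3 -m handwheel '[{"fingers":0,"x":0.02,"y":0.037,"z":0,"yaw":-0.14},{"fingers":0,"x":0.04,"y":0.074,"z":0,"yaw":-0.28},{"fingers":0,"x":0.06,"y":0.11,"z":0,"yaw":-0.372},{"fingers":0,"x":0.0807,"y":0.1476,"z":0,"yaw":-0.372},{"fingers":0,"x":0.0807,"y":0.1476,"z":0,"yaw":-0.372},{"fingers":0,"x":0.0807,"y":0.1476,"z":0,"yaw":-0.372},{"fingers":0,"x":0.0807,"y":0.1476,"z":0,"yaw":-0.372}]'; python3 go.py .5325 .269 .141 2.81
```

```text
time: 15.25
tcp_pos: [0.5334, 0.2682, 0.2305]
ee_rot: [-3.142, -0.0, 2.805]
force: [-0.1, -0.6, 0.5]
width: 0.0425
finger_force: 0.0
tool shift [0.0011 0.0004 0.0895] tool yaw -0.005 | now [0.5334 0.2682 0.2305] [-3.142 -0.     2.805] F [-0.1 -0.6  0.5] w 0.0425 t 15.25 j1,6 [ 0.34 -0.9 ]
```

```bash
python3 -m handwheel '[{"fingers":0,"x":0.001,"y":0.0004,"z":0.03,"yaw":-0.005},{"fingers":0,"x":0.001,"y":0.0004,"z":0.055,"yaw":-0.005},{"fingers":0,"x":0.001,"y":0.0004,"z":0.075,"yaw":-0.005},{"fingers":0,"x":0.001,"y":0.0004,"z":0.089,"yaw":-0.005},{"fingers":0,"x":0.001,"y":0.0004,"z":0.089,"yaw":-0.005},{"fingers":-1,"x":0.001,"y":0.0004,"z":0.089,"yaw":-0.005},{"fingers":-1,"x":0.001,"y":0.0004,"z":0.089,"yaw":-0.005},{"fingers":-1,"x":0.001,"y":0.0004,"z":0.089,"yaw":-0.005},{"fingers":-1,"x":0.001,"y":0.0004,"z":0.089,"yaw":-0.005},{"fingers":-1,"x":0.001,"y":0.0004,"z":0.089,"yaw":-0.005}]' 30
cat > st.py <<'E'
from rig import monitor
s=monitor.observe();print('yaw %.3f'%s['ee_rot'][2],'F',s['force'].round(1),'M',s['moment'].round(3),'tq6 %.3f'%s['joint_torque'][5],'w %.4f'%s['width'],'ff %.0f'%s['finger_force'],'j6 %.2f'%s['joints'][5],s['tcp_pos'].round(4))
E
python3 st.py
```

```text
time: 16.25
tcp_pos: [0.5332, 0.269, 0.1434]
ee_rot: [3.141, 0.002, 2.812]
force: [-2.8, -5.5, 7.0]
width: 0.0138
finger_force: 33.9
yaw 2.812 F [-2.8 -5.5  7. ] M [-0.943  0.403 -0.038] tq6 -0.060 w 0.0138 ff 34 j6 -0.90 [0.5332 0.269  0.1434]
```

```bash
python3 -m handwheel '[{"fingers":-1,"x":0,"y":0,"z":0,"yaw":0.1},{"fingers":-1,"x":0,"y":0,"z":0,"yaw":0.2},{"fingers":-1,"x":0,"y":0,"z":0,"yaw":0.3}]'>/dev/null; python3 st.py; python3 -m handwheel '[{"fingers":-1,"x":0,"y":0,"z":0,"yaw":0.1},{"fingers":-1,"x":0,"y":0,"z":0,"yaw":0.2},{"fingers":-1,"x":0,"y":0,"z":0,"yaw":0.3}]'>/dev/null; python3 st.py; python3 -m handwheel '[{"fingers":-1,"x":0,"y":0,"z":0,"yaw":0.1}]'>/dev/null; python3 st.py
```

```text
yaw 2.508 F [-0.8 -4.1  5.3] M [-0.589  0.105  0.068] tq6 -3.244 w 0.0135 ff 33 j6 -0.60 [0.5333 0.2692 0.1434]
yaw 2.208 F [ 1.  -3.6  4.9] M [-0.481 -0.214  0.034] tq6 -3.224 w 0.0137 ff 33 j6 -0.30 [0.5335 0.2693 0.1434]
yaw 2.108 F [ 1.9 -2.7  4.2] M [-0.44  -0.279  0.088] tq6 -3.223 w 0.0130 ff 33 j6 -0.20 [0.5335 0.2693 0.1434]
```

```bash

python3 -m handwheel '[{"fingers":-1,"x":0,"y":0,"z":0,"yaw":0.05},{"fingers":-1,"x":0,"y":0,"z":0,"yaw":0.1}]'>/dev/null; python3 st.py
python3 -m handwheel '[{"fingers":-1,"x":0,"y":0,"z":0,"yaw":0.05},{"fingers":-1,"x":0,"y":0,"z":0,"yaw":0.1}]'>/dev/null; python3 st.py
python3 -m handwheel '[{"fingers":-1,"x":0,"y":0,"z":0,"yaw":0.05},{"fingers":-1,"x":0,"y":0,"z":0,"yaw":0.1}]'>/dev/null; python3 st.py
python3 -m handwheel '[{"fingers":-1,"x":0,"y":0,"z":0,"yaw":0.05},{"fingers":-1,"x":0,"y":0,"z":0,"yaw":0.1}]'>/dev/null; python3 st.py
```

```text
yaw 2.010 F [ 2.6 -2.8  4.4] M [-0.402 -0.387  0.08 ] tq6 -1.424 w 0.0135 ff 33 j6 -0.10 [0.5336 0.2694 0.1434]
yaw 1.910 F [ 3.2 -1.6  3.8] M [-0.351 -0.431  0.055] tq6 -1.578 w 0.0133 ff 33 j6 0.00 [0.5337 0.2694 0.1434]
yaw 1.810 F [ 2.4 -2.1  3.1] M [-0.296 -0.561  0.102] tq6 -1.578 w 0.0136 ff 33 j6 0.10 [0.5338 0.2694 0.1434]
yaw 1.710 F [ 3.4 -1.   2.3] M [-0.338 -0.687  0.082] tq6 -1.577 w 0.0133 ff 33 j6 0.20 [0.5338 0.2694 0.1434]
```

```bash

python3 -m handwheel '[{"fingers":-1,"x":0,"y":0,"z":0,"yaw":0.04},{"fingers":-1,"x":0,"y":0,"z":0,"yaw":0.07}]'>/dev/null; python3 st.py
python3 -m handwheel '[{"fingers":-1,"x":0,"y":0,"z":0,"yaw":0.04},{"fingers":-1,"x":0,"y":0,"z":0,"yaw":0.07}]'>/dev/null; python3 st.py
python3 -m handwheel '[{"fingers":-1,"x":0,"y":0,"z":0,"yaw":0.04},{"fingers":-1,"x":0,"y":0,"z":0,"yaw":0.07}]'>/dev/null; python3 st.py
python3 -c "
from h import *
im,d=optics.grab_frame('scene');cv2.imwrite('pics/s5.png',cv2.resize(im[190:280,150:250],None,fx=6,fy=6,interpolation=cv2.INTER_CUBIC)[...,::-1])"
```

```text
yaw 1.640 F [ 4.2 -1.4  7.4] M [-0.468 -0.889  0.059] tq6 -0.602 w 0.0131 ff 34 j6 0.27 [0.5338 0.2694 0.1433]
yaw 1.570 F [ 5.9 -1.8  7.1] M [-0.472 -0.899  0.05 ] tq6 -0.671 w 0.0137 ff 33 j6 0.34 [0.5339 0.2694 0.1433]
yaw 1.500 F [ 5.3 -2.3  6.5] M [-0.508 -1.01   0.1  ] tq6 -0.671 w 0.0134 ff 33 j6 0.41 [0.5339 0.2694 0.1433]
```

View pics/s5.png

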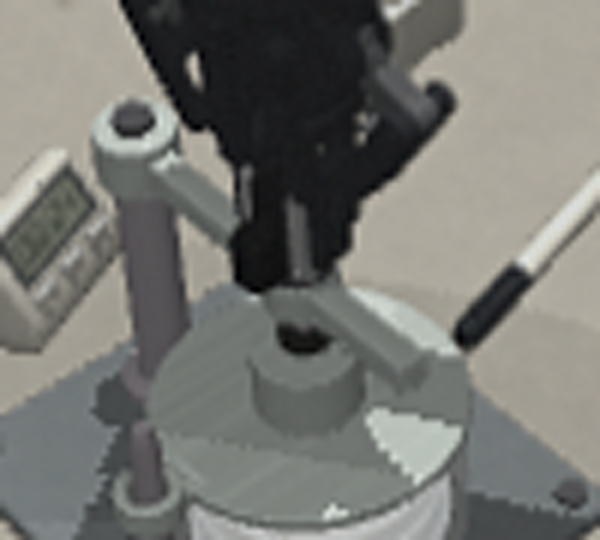

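The foot (crop 300,345) is at or very near the hub top, and the bar is still over the axis. Continuing in small steps.

```bash

python3 -m handwheel '[{"fingers":-1,"x":0,"y":0,"z":0,"yaw":0.03},{"fingers":-1,"x":0,"y":0,"z":0,"yaw":0.06}]'>/dev/null; python3 st.py
python3 -m handwheel '[{"fingers":-1,"x":0,"y":0,"z":0,"yaw":0.03},{"fingers":-1,"x":0,"y":0,"z":0,"yaw":0.06}]'>/dev/null; python3 st.py
python3 -m handwheel '[{"fingers":-1,"x":0,"y":0,"z":0,"yaw":0.03},{"fingers":-1,"x":0,"y":0,"z":0,"yaw":0.06}]'>/dev/null; python3 st.py
```

```text
yaw 1.441 F [ 6.1 -2.3  6.4] M [-0.537 -1.048  0.087] tq6 -0.987 w 0.0133 ff 33 j6 0.47 [0.5339 0.2694 0.1433]
yaw 1.381 F [ 6.7 -2.6  5.8] M [-0.454 -1.116  0.071] tq6 -0.918 w 0.0137 ff 33 j6 0.53 [0.534  0.2694 0.1433]
yaw 1.321 F [ 6.6 -2.4  6.5] M [-0.459 -1.154  0.085] tq6 -0.918 w 0.0136 ff 33 j6 0.59 [0.534  0.2694 0.1433]
```

```bash

python3 -m handwheel '[{"fingers":-1,"x":0,"y":0,"z":0,"yaw":0.03},{"fingers":-1,"x":0,"y":0,"z":0,"yaw":0.06}]'>/dev/null; python3 st.py
python3 -m handwheel '[{"fingers":-1,"x":0,"y":0,"z":0,"yaw":0.03},{"fingers":-1,"x":0,"y":0,"z":0,"yaw":0.06}]'>/dev/null; python3 st.py
python3 -c "
from h import *
im,d=optics.grab_frame('scene');cv2.imwrite('pics/s6.png',cv2.resize(im[190:280,150:250],None,fx=6,fy=6,interpolation=cv2.INTER_CUBIC)[...,::-1])"
```

```text
yaw 1.260 F [ 7.  -3.3  5.6] M [-0.552 -1.175  0.115] tq6 -0.915 w 0.0134 ff 33 j6 0.65 [0.5341 0.2693 0.1433]
yaw 1.200 F [ 7.6 -2.8  7.1] M [-0.564 -1.257  0.014] tq6 -0.917 w 0.0134 ff 33 j6 0.71 [0.5341 0.2693 0.1433]
```

View pics/s6.png

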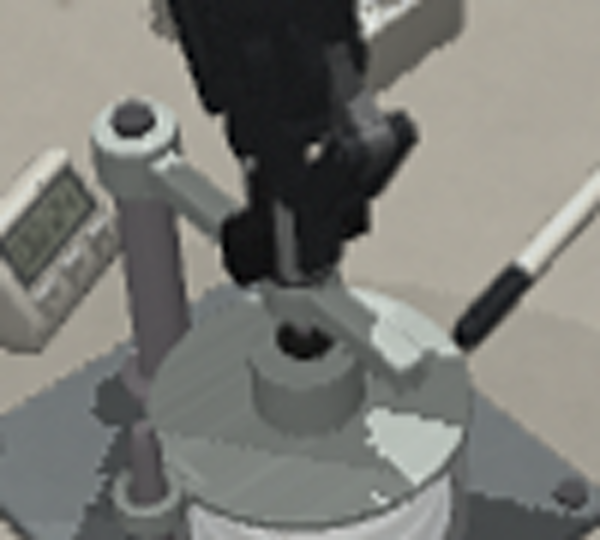

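The foot is lower (bottom edge at row ~357) but not clearly pressing yet. Continuing.

```bash

python3 -m handwheel '[{"fingers":-1,"x":0,"y":0,"z":0,"yaw":0.03},{"fingers":-1,"x":0,"y":0,"z":0,"yaw":0.06}]'>/dev/null; python3 st.py
python3 -m handwheel '[{"fingers":-1,"x":0,"y":0,"z":0,"yaw":0.03},{"fingers":-1,"x":0,"y":0,"z":0,"yaw":0.06}]'>/dev/null; python3 st.py
python3 -m handwheel '[{"fingers":-1,"x":0,"y":0,"z":0,"yaw":0.03},{"fingers":-1,"x":0,"y":0,"z":0,"yaw":0.06}]'>/dev/null; python3 st.py
python3 -m handwheel '[{"fingers":-1,"x":0,"y":0,"z":0,"yaw":0.03},{"fingers":-1,"x":0,"y":0,"z":0,"yaw":0.06}]'>/dev/null; python3 st.py
```

```text
yaw 1.141 F [ 8.2 -2.3  6.8] M [-0.547 -1.39   0.1  ] tq6 -0.981 w 0.0132 ff 33 j6 0.77 [0.5341 0.2694 0.1433]
yaw 1.080 F [ 8.  -2.8  6.3] M [-0.61  -1.362  0.125] tq6 -0.903 w 0.0137 ff 33 j6 0.83 [0.5342 0.2693 0.1434]
yaw 1.020 F [ 8.2 -2.9  6.4] M [-0.66  -1.42   0.052] tq6 -0.895 w 0.0133 ff 33 j6 0.89 [0.5342 0.2693 0.1433]
yaw 0.960 F [ 8.8 -2.8  5.5] M [-0.656 -1.469  0.173] tq6 -0.886 w 0.0132 ff 33 j6 0.95 [0.5343 0.2693 0.1434]
```

```bash

python3 -m handwheel '[{"fingers":-1,"x":0,"y":0,"z":0,"yaw":0.03},{"fingers":-1,"x":0,"y":0,"z":0,"yaw":0.05}]'>/dev/null; python3 st.py
python3 -m handwheel '[{"fingers":-1,"x":0,"y":0,"z":0,"yaw":0.03},{"fingers":-1,"x":0,"y":0,"z":0,"yaw":0.05}]'>/dev/null; python3 st.py
python3 -m handwheel '[{"fingers":-1,"x":0,"y":0,"z":0,"yaw":0.03},{"fingers":-1,"x":0,"y":0,"z":0,"yaw":0.05}]'>/dev/null; python3 st.py
```

```text
yaw 0.910 F [ 9.1 -2.4  5. ] M [-0.661 -1.49   0.059] tq6 -0.274 w 0.0134 ff 33 j6 1.00 [0.5343 0.2692 0.1434]
yaw 0.860 F [ 8.8 -3.5  5.9] M [-0.677 -1.43   0.107] tq6 -0.297 w 0.0137 ff 33 j6 1.05 [0.5343 0.2692 0.1434]
yaw 0.810 F [ 9.9 -5.1  6. ] M [-0.837 -1.536  0.148] tq6 -0.290 w 0.0132 ff 33 j6 1.10 [0.5343 0.2692 0.1434]
```

```bash

python3 -m handwheel '[{"fingers":-1,"x":0,"y":0,"z":0,"yaw":0.03},{"fingers":-1,"x":0,"y":0,"z":0,"yaw":0.04}]'>/dev/null; python3 st.py
python3 -m handwheel '[{"fingers":-1,"x":0,"y":0,"z":0,"yaw":0.03},{"fingers":-1,"x":0,"y":0,"z":0,"yaw":0.04}]'>/dev/null; python3 st.py
python3 -m handwheel '[{"fingers":-1,"x":0,"y":0,"z":0,"yaw":0},{"fingers":-1,"x":0,"y":0,"z":0,"yaw":0}]'>/dev/null; python3 st.py
python3 -c "
from h import *
im,d=optics.grab_frame('scene');cv2.imwrite('pics/s7.png',cv2.resize(im[190:280,150:250],None,fx=6,fy=6,interpolation=cv2.INTER_CUBIC)[...,::-1])"
```

```text
yaw 0.770 F [ 9.2 -4.2  5. ] M [-0.83  -1.551  0.132] tq6 0.321 w 0.0132 ff 33 j6 1.14 [0.5344 0.2692 0.1434]
yaw 0.730 F [ 9.4 -4.1  5.5] M [-0.837 -1.54   0.147] tq6 0.297 w 0.0135 ff 33 j6 1.18 [0.5343 0.2691 0.1434]
yaw 0.732 F [ 9.8 -3.6  5.7] M [-0.783 -1.579  0.029] tq6 0.033 w 0.0134 ff 33 j6 1.18 [0.5344 0.2692 0.1434]
```

View pics/s7.png

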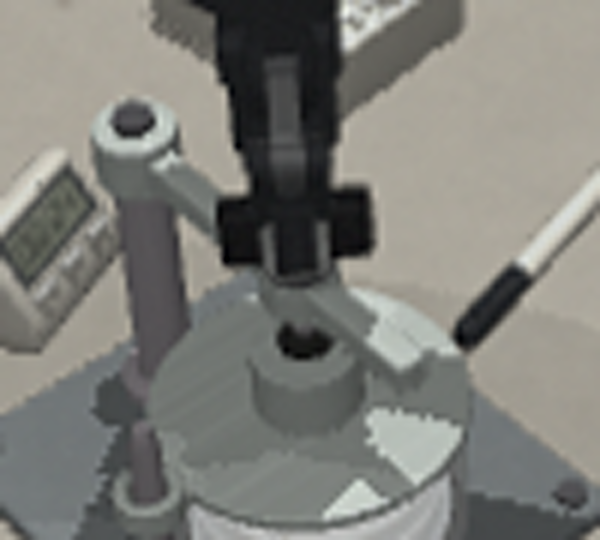

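That was one picture more than the ten allowed, so I will view no more. The foot's edge (row ~357) hasn't moved since the last view, so it is on the hub and the spring is compressing. I'll compare the saved frames numerically and continue by feel.

```bash
python3 -c "
import cv2
a=[cv2.imread(f'pics/s{i}.png',0)[300:400:3,290:318].mean(1).round().astype(int) for i in(5,6,7)]
for x in a: print(x)"
python3 -m handwheel '[{"fingers":-1,"x":0,"y":0,"z":0,"yaw":0.02},{"fingers":-1,"x":0,"y":0,"z":0,"yaw":0.04}]'>/dev/null; python3 st.py
python3 -m handwheel '[{"fingers":-1,"x":0,"y":0,"z":0,"yaw":0.02},{"fingers":-1,"x":0,"y":0,"z":0,"yaw":0.04}]'>/dev/null; python3 st.py
python3 -m handwheel '[{"fingers":-1,"x":0,"y":0,"z":0,"yaw":0.02},{"fingers":-1,"x":0,"y":0,"z":0,"yaw":0.04}]'>/dev/null; python3 st.py
```

```text
[105 100  97  96  95  96  99  96  86  68  49  32  25  22  23  24  14  25
  60  97 110 116 117 117 117 117 117 116 115 111 105 100  98  98]
[105  99  96  95  95  96  98  95  87  72  58  44  35  28  26  24  20  21
  23  44  80 113 119 118 117 116 116 116 114 111 105 100  98  98]
[103  99  96  95  94  95  97  95  89  77  63  47  35  27  25  24  21  22
  19  37  76 112 119 117 117 116 116 115 114 110 104  99  97  97]
yaw 0.691 F [10.4 -3.8  6.3] M [-0.896 -1.656  0.182] tq6 -0.545 w 0.0134 ff 33 j6 1.22 [0.5344 0.2691 0.1434]
yaw 0.651 F [ 9.8 -5.1  6.6] M [-0.965 -1.53   0.252] tq6 -0.429 w 0.0136 ff 33 j6 1.26 [0.5344 0.2691 0.1435]
yaw 0.611 F [10.2 -4.4  7.6] M [-1.012 -1.578  0.243] tq6 -0.374 w 0.0134 ff 33 j6 1.30 [0.5344 0.2691 0.1435]
```

The torque has risen from about 0.08 to 0.25 N m, so the knob is tight. Release and lift.

```bash
python3 -m handwheel '[{"fingers":0,"x":0,"y":0,"z":0,"yaw":0},{"fingers":0,"x":0,"y":0,"z":0,"yaw":0},{"fingers":0,"x":0,"y":0,"z":0,"yaw":0},{"fingers":0,"x":0,"y":0,"z":-0.02,"yaw":0},{"fingers":0,"x":0,"y":0,"z":-0.05,"yaw":0},{"fingers":0,"x":0,"y":0,"z":-0.09,"yaw":0},{"fingers":0,"x":0,"y":0,"z":-0.11,"yaw":0},{"fingers":0,"x":0,"y":0.06,"z":-0.11,"yaw":0},{"fingers":0,"x":0,"y":0.11,"z":-0.11,"yaw":0},{"fingers":0,"x":0,"y":0.15,"z":-0.11,"yaw":0},{"fingers":0,"x":0,"y":0.15,"z":-0.11,"yaw":0},{"fingers":0,"x":0,"y":0.15,"z":-0.11,"yaw":0}]'; python3 st.py
python3 - <<'E'
from meas import *
np.set_printoptions(precision=4,suppress=True)
im,d=optics.grab_frame('scene');P=cloud('scene',d).reshape(-1,3)
Q=P[(P[:,2]>.159)&(P[:,2]<.174)&(np.hypot(P[:,0]-.533,P[:,1]-.27)<.035)];print('knob',cv2.minAreaRect((Q[:,:2]*1000).astype(np.float32)))
Q=P[(P[:,2]>.130)&(P[:,2]<.139)&(P[:,0]<.6)&(P[:,0]>.46)&(abs(P[:,1]-.27)<.04)];print('bar',cv2.fitLine(Q[:,:2].astype(np.float32),cv2.DIST_HUBER,0,.01,.01).ravel())
Q=P[(P[:,2]>.067)&(P[:,2]<.082)&(np.hypot(P[:,0]-.533,P[:,1]-.27)<.055)];A=np.c_[Q[:,:2]-[.533,.27],np.ones(len(Q))];print('flange',LS(lambda s:(A@s-Q[:,2])*1000,[0,0,.074],loss='soft_l1').x)
E
```

```text
time: 23.3
tcp_pos: [0.6191, 0.1458, 0.251]
ee_rot: [-3.141, 0.001, 0.61]
force: [-0.1, 0.4, -0.2]
width: 0.0427
finger_force: 0.0
yaw 0.610 F [-0.1  0.4 -0.2] M [0.038 0.056 0.031] tq6 -0.308 w 0.0427 ff 0 j6 1.07 [0.6191 0.1458 0.251 ]
knob ((532.9904174804688, 270.97601318359375), (50.74214172363281, 14.845711708068848), 39.868980407714844)
bar [ 0.9779 -0.2089  0.5229  0.2745]
flange [-0.0002 -0.0026  0.0748]
```

```bash
python3 -c "
from rig import hand_in
print(hand_in())"
```

```text
the job is handed in; nothing more can be done
None
```

I handed the job in at about 23 s, with no verdict returned: the lid is seated flush with its eye round the post, the arm is on its stop, the knob is tight (torque up from about 0.08 to 0.25 N m; foot force not measured directly), and no contact with the dropper or marker was noticed, though I viewed 11 pictures against the limit of 10.

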